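# Roll a spray can into its rest and turn the keeper over it

### The job

The spray can lies on the deck of the wooden can rest. Without lifting it, roll it slowly along the deck into the groove and let it come to rest there, lying centrally along the rest; then turn the keeper bar back to its stop, square across the can, and let go. Leave the bottles and the ink jar beside the rest where they stand.

Things in the scene. Friction and masses are not known exactly. Their poses are not given: they have to be found in the camera images.
- can_rest: Fixed plywood rest, 130 mm wide (x -65 to +65), y -160 to +72 mm. Origin: on the table, under the middle of the groove, which runs along x, full width. The level deck, 22 mm high, reaches from y = -160 mm to the groove; the can lies on it and must roll to +y. Behind the groove a level land of the same height; a post 26 mm across at x -10, y +55 mm carries the keeper bar.
- groove (a point): Middle of the groove's mouth, level with the deck, 22 mm above the table. The groove is a V, 40 mm wide at the mouth (y -20 to +20 mm), its flanks slope 28 degrees. Nothing guides the can at its ends, and a can pushed too fast rolls on over the groove.
- lying_can: Loose spray can lying on its side on the deck, about 0.26 kg, body 64 mm in diameter and 175 mm long with a thin nozzle of 14 mm beyond. Origin: centre of its bottom end; its z axis runs along the can to the nozzle, which points roughly along the rest's -x (toward the robot).
- can_mid (a point): Point on the can's axis, half way along the 175 mm body. 54 mm above the table while the can lies on the deck; 48 mm above the table, over the groove's middle line, when it has settled in the groove.
- keeper (a joint): Angle of the aluminium keeper bar (22 mm wide, 8 mm thick, underside 82 mm above the table) about its upright post: 0 = closed, at its stop, pointing along the rest's -y, across the groove; grows anticlockwise seen from above; 1.57 = pointing along the rest's +x, clear of the can; at most 2.0. Light friction (under 1 N at the knob); stays where left.
- keeper_hinge (a point): Pivot axis of the keeper bar, at the underside of the bar, 82 mm above the table; the bar reaches 85 mm from here.
- keeper_knob (a point): Middle of the top of the upright black knob on the bar's free end, 73 mm from the pivot axis. Knob 18 mm in diameter, 34 mm tall above the bar; this point is 125 mm above the table.
- glue_bottle: Bystander: small white bottle with yellow cap, 40 mm across, 100 mm tall, origin under its middle.
- ink_jar: Bystander: dark ink jar with black lid, 69 mm across, 75 mm tall, origin under its middle.
- paint_bottle: Bystander: small purple bottle, 38 mm across, 100 mm tall, origin under its middle.

How it is judged (in metres and radians):
On the way:
1. the can lies at rest in the groove with the keeper bar still clear of it (y of can_mid in the frame of can_rest between -0.005 and 0.005 m and z of can_mid in the frame of can_rest below 0.051 m and linear speed of lying_can below 0.02 m/s and value of joint keeper above 0.9 rad), for 0.3 s.
At the end, for the whole second after the job is handed in: The can lies still in the groove: middle within 5 mm of the groove line, 44 to 51 mm above the table, within 35 mm of the rest's middle along the groove, axis within 0.08 rad of the groove; the keeper bar is over it, still, within 0.15 rad of closed (value of joint keeper below 0.15 rad and y of can_mid in the frame of can_rest between -0.005 and 0.005 m and x of can_mid in the frame of can_rest between -0.035 and 0.035 m and z of can_mid in the frame of can_rest between 0.044 and 0.051 m and angle between the z axis of lying_can and the x axis of can_rest, either way round below 0.08 rad and linear speed of lying_can below 0.02 m/s and velocity of joint keeper below 0.05 rad/s); the robot touches nothing.
It fails at once if the can is lifted (its middle more than 70 mm above the table) (height (world z) of can_mid above 0.07 m).
It fails at once if the can is rolled or dropped fast (over 0.45 m/s) (linear speed of lying_can above 0.45 m/s).
It fails at once if a bottle or the ink jar beside the rest is moved more than 25 mm (distance of any of glue_bottle, ink_jar, paint_bottle from where it was at the start of the episode above 0.025 m).
It also fails if it takes over 58 s, if anything falls off the work surface, if the arm or the gripper's body presses on something with over 40 N, if the wrist force passes 120 N, or if a joint passes its speed limit or range.

### The arm

A 6-joint arm with a two-finger parallel gripper is mounted at the origin on the work surface; the furniture and walls round the work are solid. World frame = base frame: x ahead of the robot, y to its left, z up, the work surface at z = 0. Lengths are in m, angles in degrees, forces in N, time in s.
With the tool pointing down it reaches from about 0.25 to 0.725 m from the base axis. Payload 9.7 kg.
Tool frame: the origin (TCP) lies midway between the tips of the shut fingers; the grasp point (between the pads) lies 19 mm behind it; z points along the fingers, y is the line along which they close (so a half turn about z gives the same grasp; the last joint's range is limited). The gripper opens to 85 mm and grips with 20 to 120 N. Pads are 22 mm wide; open, the fingers measure 114 mm over their backs; the gripper's body (76 mm by 85 mm) begins 54 mm behind the grasp point. The pads swing forward as they close: fully open they stand 13 mm farther back than shut.
Start: joints at [-63.541, 4.979, 10.078, 95.1, 0, 90], TCP at [0.245, -0.492, 0.231] pointing down, gripper open.
Joint ranges: [-179.16, 179.16], [-48.56, 103.87], [-65.8, 70.77], [-126.05, 130.52], [-82.76, 87.17], [-180, 180]. Speed limits (degrees/s): [127.2, 127.2, 147.25, 180, 180, 180].

### API

Orientations are given as [roll, pitch, yaw] about the fixed x, y, z axes, in that order (R = Rz(yaw) Ry(pitch) Rx(roll)).
In Python, from workcell import bot gives the robot as it stands. The module is installed in compiled form; this text tells all that it offers.
- The arm moves only by the tool send_rows, never from a script. Its argument "moves" is one flat list of numbers, 7 for each row, row after row: the shift along the world's x, y, z normalised to -1 to 1, where 1 is 0.025 m, then the turn, a rotation vector about the world's x, y, z normalised to -1 to 1, where 1 is 0.15 rad, then the closure, from -1 (fully open) to 1 (shut), so that 0 is half open. A call has 1 to 8 rows; each row shifts and turns the commanded pose from where the row before left it; what a row does not reach is not made up. A row lasts 1/8 s, in which the tool goes at most 62.5 mm and 10.7 degrees, less where a joint would pass 70% of its speed; a pose out of reach is approached as far as the arm can. A call with a number of a shift or a turn outside -1 to 1 is refused whole. A call with a gripper value outside its range is refused whole. The fingers move at their own pace and stop on an object; "squeeze" is the grip in N (left out, the last holds). Time passes only in rows, so rows that do not move let the fingers close. It gives the time, the measured TCP pose, the force, the opening and the grip force at its end, in the units of the state.
- bot.get_obs(): the state, without advancing time (a new reading comes with each control period).
- bot.camera(name): name is "side" or "top"; returns a dict with "color" (384x512x3 uint8, red, green, blue), "camera_matrix" (3x3 intrinsics, pixels), "R" (3x3) and "t" (3): a world point X has camera coordinates R X + t. Camera axes: x right, y down, z forward; pixel columns grow to the right and rows downward; lengths in m; the calibration is good to about 2 mm. A picture is of the moment at which its call begins. There is no depth.
- bot.job_done(): hands the job in; it is judged then, once.
Trained networks look in the newest picture that a camera, given by its name, has taken for a name from the list of things; names that differ only in an ending like _2 or _b are one class to them, and where a whole thing is asked for, a point or a joint stands for the part that bears it (a point fixed in the world has none). Each returns a list of dicts, best first, with "p" (0 to 1); they miss things now and then, are a little off and sometimes report something else, mostly with a low value. They report only what shows in the picture. A call takes as long as a camera call.
- bot.boxes_of(camera, query): "extent" ([left, top, right, bottom] in pixels, round what is visible of it).
- bot.trace(camera, query): "region" (384x512 bool, what is visible of it) and "extent" ([left, top, right, bottom] in pixels, round what is visible of it).
- bot.landmark_of(camera, query): "pixel" ([column, row] in pixels: a listed point, or the origin of a listed thing).
The state is a dict: "time": time; "q": joint angles; "qd": joint speeds; "joint_efforts": joint torques, N m; "ee_pos": TCP position; "tcp_rot": TCP orientation; "wrist_force": force on the tool from outside, world axes, zero at the start; "torque": the same for the moment, N m; "opening": finger opening in m; "grasp_force": force on a finger pad.
Only numpy, scipy, OpenCV 4.12 (cv2) and the standard library are available. Lean on these libraries where they do the work, as an engineer would, in place of code of your own. Each camera call takes 0.05 s, during which the arm holds its last target. There are 200 camera calls.

## Working session

There is one attempt and no reset: what is moved stays moved. The work goes in short steps, Python scripts to look and compute and a tool call to move; the robot and the scene stay as the last step left them, time stands still between calls to the robot, and variables do not carry over. Pictures are saved under pics/ and viewed, at most 10 in all, crops included, and the job is handed in when it is done.

Besides the shell and the picture viewer there is one more tool, called after ">>>" in YAML: its name, and indented under it one key for each argument. send_rows: Moves the arm, as the interface text tells. Its arguments: {"type":"object","properties":{"moves":{"type":"array"},"squeeze":{"type":"number"}},"required":["moves"]}

```bash
mkdir -p pics; cat > h.py <<'E'
import numpy as np, cv2
from workcell import bot
def ray(c,px):
    K,R,t=c["camera_matrix"],c["R"],c["t"]
    d=R.T@np.linalg.solve(K,[px[0],px[1],1]); return -R.T@t,d
def onz(c,px,z):
    o,d=ray(c,px); return o+d*(z-o[2])/d[2]
def proj(c,X):
    p=c["camera_matrix"]@(c["R"]@np.array(X)+c["t"]); return p[:2]/p[2]
def tri(c1,p1,c2,p2):
    (o,d),(q,e)=ray(c1,p1),ray(c2,p2)
    s=np.linalg.lstsq(np.c_[d,-e],q-o,rcond=None)[0]
    a,b=o+d*s[0],q+e*s[1]; return (a+b)/2,np.linalg.norm(a-b)
E
python3 - <<'E'
from h import *
np.set_printoptions(precision=3,suppress=True)
cs={n:bot.camera(n) for n in("top","side")}
cv2.imwrite("pics/a.png",np.vstack([cs[n]["color"][:,:,::-1] for n in cs])[:, :] if 0 else cv2.resize(np.hstack([cs[n]["color"][:,:,::-1] for n in cs]),(800,300)))
for n in cs: cv2.imwrite(f"pics/{n}0.png",cs[n]["color"][:,:,::-1]); print(n,-cs[n]["R"].T@cs[n]["t"],cs[n]["R"][2])
Z=dict(can_rest=0,groove=.022,lying_can=.054,can_mid=.054,keeper_hinge=.082,keeper_knob=.125,glue_bottle=0,ink_jar=0,paint_bottle=0)
for q,z in Z.items():
    for n in cs:
        l=bot.landmark_of(n,q)
        if l: print(q,n,round(l[0]["p"],2),np.array(l[0]["pixel"]),onz(cs[n],l[0]["pixel"],z))
        else: print(q,n,"none")
E
```

```text
top [ 0.383 -0.157  0.969] [ 0.116  0.019 -0.993]
side [0.16  0.531 0.646] [ 0.35  -0.734 -0.582]
can_rest top 0.9 [242.8 203.6] [ 0.466 -0.112  0.   ]
can_rest side 0.93 [258.5 257. ] [ 0.458 -0.094  0.   ]
groove top 0.87 [238.1 203.5] [ 0.464 -0.102  0.022]
groove side 0.68 [252.7 247.1] [ 0.469 -0.093  0.022]
lying_can top 0.75 [269.8 154.6] [ 0.568 -0.176  0.054]
lying_can side 0.9 [227.4 200.1] [ 0.561 -0.17   0.054]
can_mid top 0.72 [285.1 190.4] [ 0.488 -0.208  0.054]
can_mid side 0.59 [268.8 201.7] [ 0.481 -0.197  0.054]
keeper_hinge top none
keeper_hinge side 0.78 [255.1 245.7] [ 0.437 -0.038  0.082]
keeper_knob top 0.94 [200.5 177.8] [ 0.51  -0.033  0.125]
keeper_knob side 0.83 [214.4 218.3] [ 0.509 -0.031  0.125]
glue_bottle top 0.76 [200.4 246.5] [ 0.369 -0.013  0.   ]
glue_bottle side 0.7 [253.9 247. ] [ 0.478 -0.116  0.   ]
ink_jar top 0.57 [351.1 180.1] [ 0.514 -0.364  0.   ]
ink_jar side 0.85 [282.9 181.6] [ 0.511 -0.348  0.   ]
paint_bottle top 0.65 [184.6 219.1] [0.433 0.023 0.   ]
paint_bottle side 0.64 [241.7 308.4] [0.432 0.033 0.   ]
```

View pics/top0.png

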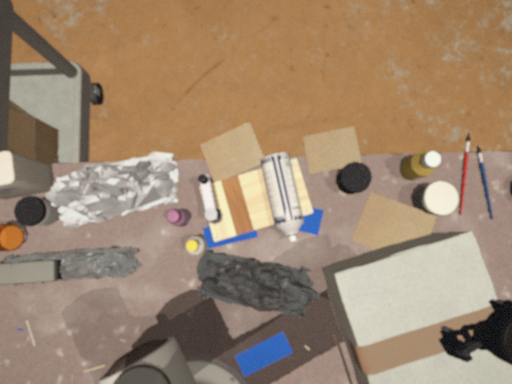

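View pics/side0.png

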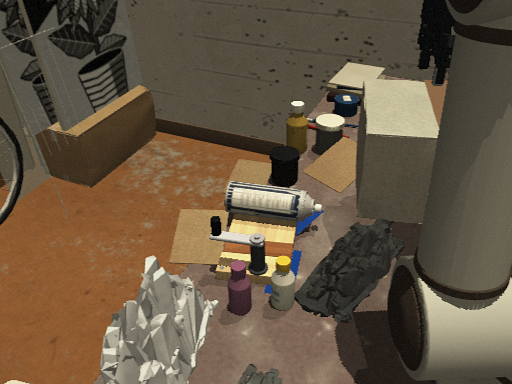

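The top view shows the rest with its brown groove strip from about (228,180) to (248,232). The can runs from (275,155) to (290,232), with the knob near (203,178). Next I'll measure the rest's yaw and the can's axis.

```bash
python3 - <<'E'
from h import *
np.set_printoptions(precision=3,suppress=True)
c=bot.camera("top"); s=bot.camera("side")
o=bot.get_obs(); print(o["time"],o["ee_pos"],o["tcp_rot"])
for n,cc in(("top",c),("side",s)):
  for q in("can_rest","lying_can"):
    r=bot.trace(n,q)
    if not r: print(q,"none");continue
    m=r[0]["region"].astype(np.uint8); k=max(cv2.findContours(m,0,2)[0],key=cv2.contourArea)
    z={"can_rest":.022,"lying_can":.054}[q]
    P=np.array([onz(cc,p[0],z)[:2] for p in k],np.float32)
    b=cv2.minAreaRect(P*1000); print(n,q,r[0]["p"],b,m.sum())
# groove brown strip
img=c["color"]; crop=img[140:260,180:330]
cv2.imwrite("pics/c.png",cv2.resize(crop[:,:,::-1],(750,600),interpolation=cv2.INTER_CUBIC))
print(tri(c,bot.landmark_of("top","keeper_knob")[0]["pixel"],s,bot.landmark_of("side","keeper_knob")[0]["pixel"]))
E
```

```text
1.1 [ 0.245 -0.492  0.231] [179.999   0.002  26.46 ]
top can_rest 0.73 ((479.2699890136719, -32.98236083984375), (104.77716064453125, 26.92467498779297), 11.462408065795898) 480
top lying_can 0.91 ((473.1475830078125, -202.98883056640625), (195.6665802001953, 66.48506927490234), 10.651318550109863) 2387
side can_rest 0.66 ((483.174560546875, -92.64960479736328), (176.5877227783203, 186.9720916748047), 14.80013370513916) 4092
side lying_can 0.74 ((505.5645751953125, -77.10971069335938), (59.97738265991211, 127.02550506591797), 80.83783721923828) 760
(array([ 0.508, -0.034,  0.122]), np.float64(0.0016545556103810001))
```

View pics/c.png

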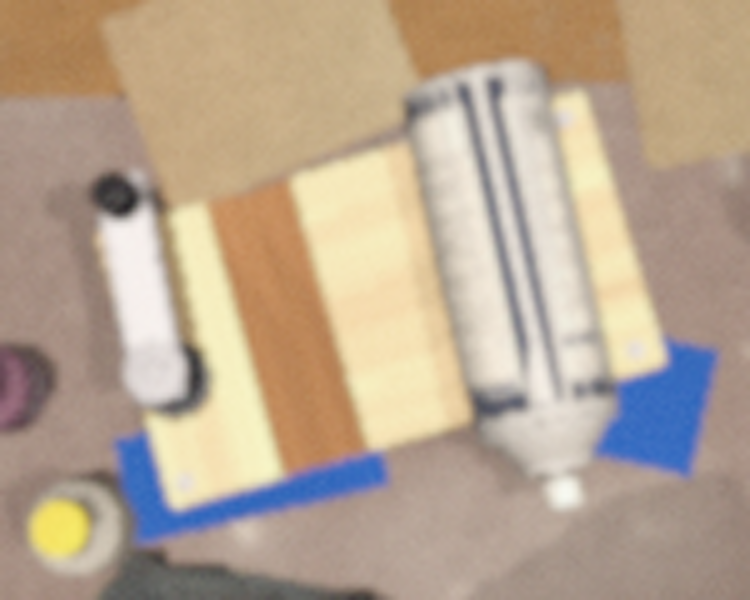

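The crop shows the groove strip's corners at (212,203), (290,183), (365,447) and (288,473). The deck's right corners are at (585,92) and (668,360). The can looks nearly parallel to the groove.

```bash
python3 - <<'E'
from h import *
np.set_printoptions(precision=4,suppress=True)
c=bot.camera("top")
f=lambda p,z:onz(c,np.array(p)/5+[180,140]-.4,z)[:2]
pts=np.array([f(p,.022) for p in[(212,203),(290,183),(365,447),(288,473),(585,92),(668,360),(172,510)]])
mod=np.array([(65,20),(65,-20),(-65,-20),(-65,20),(65,-160),(-65,-160),(-65,72)])/1000
a,b=mod.mean(0),pts.mean(0)
U,S,V=np.linalg.svd((mod-a).T@(pts-b)); R=(U@V).T
t=b-R@a; yaw=np.degrees(np.arctan2(R[1,0],R[0,0])); print("rest",t,yaw); print((mod@R.T+t-pts)*1000)
ce=[(f(p,.060)+f(q,.060))/2 for p,q in [((408,97),(548,70)),((478,412),(612,398))]]
print("can ends",ce,np.degrees(np.arctan2(*(ce[0]-ce[1])[::-1])))
loc=lambda p:R.T@(np.array(p)-t)
print("can rest frame",loc(ce[0]),loc(ce[1]),loc((ce[0]+ce[1])/2))
for n,p in dict(knob=(.508,-.034),mid=(.485,-.203),bot=(.565,-.173),jar=(.511,-.356),glue=(.369,-.013),paint=(.432,.028)).items(): print(n,loc(p))
k=loc((.508,-.034))-[-.01,.055]; print("keeper",np.arctan2(k[1],k[0])+np.pi/2,np.linalg.norm(k))
W=lambda p:R@np.array(p)/1+t
print("hinge w",W([-.01,.055]))
print("x",R[:,0],"y",R[:,1])
E
```

```text
rest [ 0.4616 -0.1002] 15.001476775570278
[[ 0.9747  2.6865]
 [ 3.0603 -0.2547]
 [-2.0288 -2.4565]
 [-1.5914  1.4164]
 [ 0.8753 -0.0365]
 [-1.5057 -0.7232]
 [ 0.2157 -0.632 ]]
can ends [array([ 0.5627, -0.188 ]), array([ 0.4213, -0.2127])] 9.933593048255693
can rest frame [ 0.0749 -0.1109] [-0.068  -0.0983] [ 0.0034 -0.1046]
knob [0.062  0.0519]
mid [-0.004  -0.1054]
bot [ 0.081  -0.0971]
jar [-0.0185 -0.2599]
glue [-0.0669  0.1082]
paint [0.0046 0.1315]
keeper 1.5281616962801934 0.07202617470365674
hinge w [ 0.4377 -0.0497]
x [0.9659 0.2588] y [-0.2588  0.9659]
```

>>> send_rows:
  moves: [0.85,0.75,0,0,0,0.75,-1,0.85,0.75,0,0,0,0.75,-1,0.85,0.75,0,0,0,0.75,-1,0.85,0.75,0,0,0,0.75,-1,0.85,0.75,0,0,0,0.75,-1,0.85,0.75,0,0,0,0.75,-1,0.85,0.75,0,0,0,0.75,-1,0.85,0.75,0,0,0,0.75,-1]

```text
time: 2.45
ee_pos: [0.4157, -0.3417, 0.2313]
tcp_rot: [180.0, 0.0, 78.2]
wrist_force: [-1.0, 0.6, -0.2]
opening: 0.0853
grasp_force: 0.0
```

>>> send_rows:
  moves: [0.9,0.8,0,0,0,0.78,-1,0.9,0.8,0,0,0,0.78,-1,0.9,0.8,0,0,0,0.78,-1,0.9,0.8,0,0,0,0.78,-1,0,0,0,0,0,0,-1,0,0,0,0,0,0,-1]

```text
time: 3.2
ee_pos: [0.5047, -0.2626, 0.2312]
tcp_rot: [-180.0, 0.0, 104.8]
wrist_force: [-1.1, -0.5, -0.1]
opening: 0.0854
grasp_force: 0.0
```

>>> send_rows:
  moves: [0,0,-0.8,0,0,0,-1,0,0,-0.8,0,0,0,-1,0,0,-0.8,0,0,0,-1,0,0,-0.8,0,0,0,-1,0,0,-0.8,0,0,0,-1,0,0,-0.8,0,0,0,-1,0,0,0,0,0,0,-1]

```text
time: 4.08
ee_pos: [0.5037, -0.2627, 0.1101]
tcp_rot: [-179.9, -0.1, 104.7]
wrist_force: [-0.2, -0.0, -0.4]
opening: 0.0853
grasp_force: 0.0
```

```bash
python3 - <<'E'
from h import *
c=[bot.camera(n)["color"][120:300,170:400,::-1] for n in("top","side")]
cv2.imwrite("pics/d.png",cv2.resize(np.hstack(c),(800,313),interpolation=cv2.INTER_CUBIC))
E
```

```text
(no output)
```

View pics/d.png

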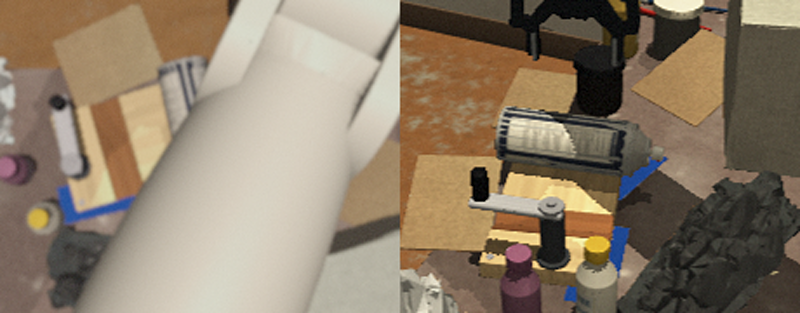

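The side view shows both open fingertips behind and above the can, at crop (533,55) and (622,50), with the keeper clear. I'll lower the gripper behind the can.

>>> send_rows:
  moves: [0,0,-0.6,0,0,0,-1,0,0,-0.6,0,0,0,-1,0,0,-0.6,0,0,0,-1,0,0,-0.6,0,0,0,-1,0,0,-0.5,0,0,0,-1,0,0,-0.35,0,0,0,-1,0,0,0,0,0,0,-1]

```text
time: 5.05
ee_pos: [0.5048, -0.2622, 0.0294]
tcp_rot: [-180.0, -0.0, 104.8]
wrist_force: [-0.0, 0.1, -0.4]
opening: 0.0853
grasp_force: 0.0
```

>>> send_rows:
  moves: [-0.04,0.15,0,0,0,0,-1,-0.04,0.15,0,0,0,0,-1,-0.04,0.15,0,0,0,0,-1,-0.04,0.15,0,0,0,0,-1,-0.04,0.15,0,0,0,0,-1,-0.04,0.15,0,0,0,0,-1,-0.04,0.15,0,0,0,0,-1,-0.04,0.15,0,0,0,0,-1]

```text
time: 6.05
ee_pos: [0.4971, -0.2324, 0.0303]
tcp_rot: [180.0, 0.0, 104.8]
wrist_force: [0.3, -2.2, 1.9]
opening: 0.0858
grasp_force: 1.4
```

```bash
cat > m.py <<'E'
from h import *
np.set_printoptions(precision=4,suppress=True)
a=np.radians(15); R=np.array([[np.cos(a),-np.sin(a)],[np.sin(a),np.cos(a)]]); t=np.array([.4616,-.1002])
o=bot.get_obs(); print(o["time"],"tcp loc",R.T@(o["ee_pos"][:2]-t),o["wrist_force"])
for n in("side","top"):
  c=bot.camera(n)
  for q,z in(("can_mid",.054),("lying_can",.054),("keeper_knob",.125)):
    l=bot.landmark_of(n,q)
    if l: print(n,q,round(l[0]["p"],2),R.T@(onz(c,l[0]["pixel"],z)[:2]-t))
E
python3 m.py
```

```text
6.05 tcp loc [ 0.0001 -0.1369] [ 0.2519 -2.2456  1.877 ]
side can_mid 0.83 [-0.0069 -0.0981]
side lying_can 0.94 [ 0.0691 -0.0956]
side keeper_knob 0.69 [0.0684 0.0466]
top lying_can 0.5 [ 0.0845 -0.0955]
top keeper_knob 0.87 [0.062  0.0478]
```

>>> send_rows:
  moves: [-0.04,0.15,0,0,0,0,-1,-0.04,0.15,0,0,0,0,-1,-0.04,0.15,0,0,0,0,-1,-0.04,0.15,0,0,0,0,-1,-0.04,0.15,0,0,0,0,-1,-0.04,0.15,0,0,0,0,-1,-0.04,0.15,0,0,0,0,-1,-0.04,0.15,0,0,0,0,-1]

```text
time: 7.45
ee_pos: [0.489, -0.2022, 0.03]
tcp_rot: [-180.0, 0.0, 104.8]
wrist_force: [1.1, -1.8, 1.6]
opening: 0.0855
grasp_force: 1.4
```

```bash
python3 m.py; python3 - <<'E'
from h import *
c=[bot.camera(n)["color"][120:300,170:400,::-1] for n in("top","side")]
cv2.imwrite("pics/e.png",cv2.resize(np.hstack(c),(800,313),interpolation=cv2.INTER_CUBIC))
E
```

```text
7.45 tcp loc [ 0.0001 -0.1056] [ 1.089  -1.8492  1.6169]
side can_mid 0.88 [-0.0109 -0.056 ]
side lying_can 0.87 [ 0.0743 -0.0509]
side keeper_knob 0.86 [0.0687 0.0489]
top can_mid 0.48 [-0.068   0.1009]
top keeper_knob 0.87 [0.0602 0.0492]
```

View pics/e.png

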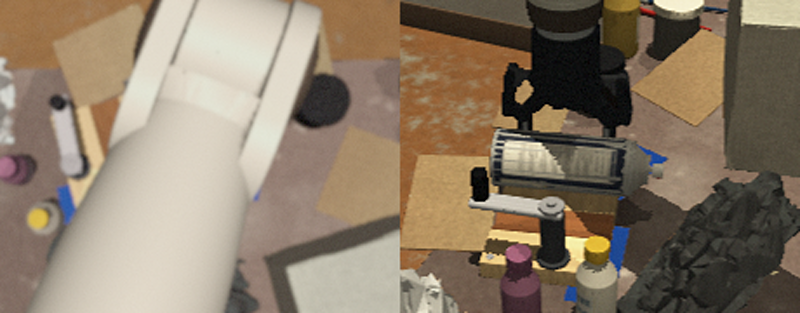

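The can rolls along in contact with both fingers and stays parallel to the groove. I'll keep pushing, slower near the edge.

>>> send_rows:
  moves: [-0.04,0.15,0,0,0,0,-1,-0.04,0.15,0,0,0,0,-1,-0.04,0.15,0,0,0,0,-1,-0.04,0.15,0,0,0,0,-1,-0.04,0.15,0,0,0,0,-1,-0.04,0.15,0,0,0,0,-1,-0.03,0.11,0,0,0,0,-1,-0.02,0.07,0,0,0,0,-1]

```text
time: 8.95
ee_pos: [0.4818, -0.1752, 0.0301]
tcp_rot: [180.0, 0.0, 104.8]
wrist_force: [0.9, -2.4, 0.9]
opening: 0.0858
grasp_force: 1.4
```

```bash
python3 m.py
```

```text
8.95 tcp loc [ 0.0001 -0.0777] [ 0.8633 -2.3712  0.9294]
side can_mid 0.94 [-0.0057 -0.0344]
side lying_can 0.71 [ 0.0762 -0.027 ]
side keeper_knob 0.65 [0.0659 0.0468]
top can_mid 0.43 [-0.0063  0.0655]
top keeper_knob 0.63 [0.0602 0.0513]
```

Slow approach at about 2 cm/s over the edge.

>>> send_rows:
  moves: [-0.025,0.09,0,0,0,0,-1,-0.025,0.09,0,0,0,0,-1,-0.025,0.09,0,0,0,0,-1,-0.025,0.09,0,0,0,0,-1,-0.025,0.09,0,0,0,0,-1,-0.025,0.09,0,0,0,0,-1,-0.025,0.09,0,0,0,0,-1,-0.025,0.09,0,0,0,0,-1]

```text
time: 10.35
ee_pos: [0.4769, -0.1572, 0.0302]
tcp_rot: [180.0, 0.0, 104.8]
wrist_force: [-0.0, -0.5, 0.2]
opening: 0.0848
grasp_force: 0.0
```

```bash
python3 m.py
```

```text
10.35 tcp loc [-0.    -0.059] [-0.022  -0.4552  0.21  ]
side can_mid 0.85 [-0.0082 -0.0197]
side lying_can 0.82 [0.0753 0.0003]
side keeper_knob 0.58 [0.0645 0.0561]
top keeper_knob 0.42 [0.061  0.0502]
```

>>> send_rows:
  moves: [0,0,0,0,0,0,-1,0,0,0,0,0,0,-1,0,0,0,0,0,0,-1,0,0,0,0,0,0,-1]

```text
time: 11.25
ee_pos: [0.4768, -0.1574, 0.0301]
tcp_rot: [180.0, 0.0, 104.8]
wrist_force: [-0.8, 0.4, -0.2]
opening: 0.0855
grasp_force: 0.0
```

```bash
sed -i 's/"can_mid",.054/"can_mid",.048/;s/"lying_can",.054/"lying_can",.048/' m.py; python3 m.py; python3 - <<'E'
from h import *
c=bot.camera("side")["color"][150:300,170:370,::-1]
cv2.imwrite("pics/f.png",cv2.resize(c,(800,600),interpolation=cv2.INTER_CUBIC))
E
```

```text
11.25 tcp loc [-0.0001 -0.0592] [-0.7752  0.4021 -0.2462]
side can_mid 0.86 [-0.0091 -0.0009]
side lying_can 0.71 [0.0732 0.0138]
side keeper_knob 0.59 [0.0664 0.0477]
top lying_can 0.41 [0.0744 0.0553]
top keeper_knob 0.57 [0.0626 0.0527]
```

View pics/f.png

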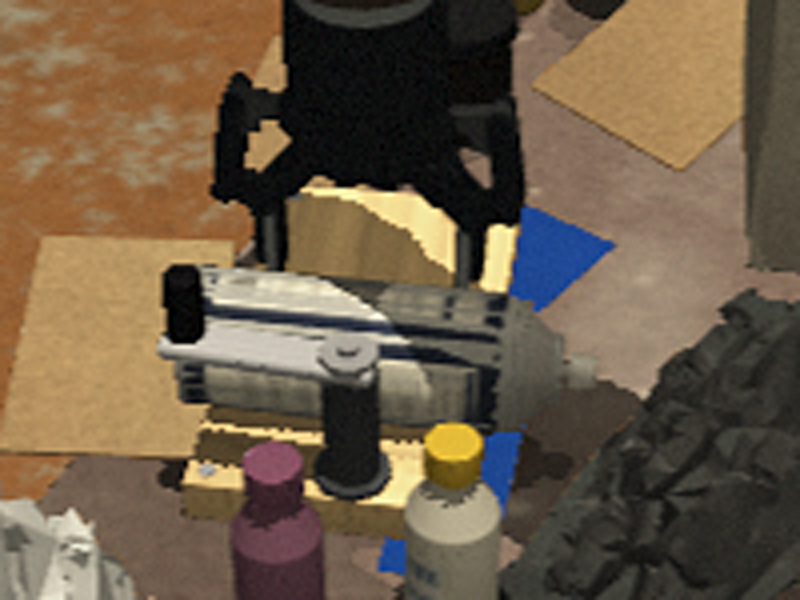

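The can lies settled in the groove under nothing, with the keeper bar still clear. I'll retreat, lift, shut the fingers and go to the far side of the knob.

>>> send_rows:
  moves: [0.05,-0.2,0,0,0,0,-1,0.05,-0.2,0.2,0,0,0,-1,0,0,1,0,0,0,-1,0,0,1,0,0,0,-1,0,0,1,0,0,0,-1,0,0,1,0,0,0,-1,0,0,1,0,0,0,-1,0,0,0.8,0,0,0,-1]

```text
time: 12.7
ee_pos: [0.4795, -0.1678, 0.1815]
tcp_rot: [180.0, 0.0, 104.8]
wrist_force: [0.5, 0.4, 0.1]
opening: 0.0853
grasp_force: 0.0
```

>>> send_rows:
  moves: [0.12,0.9,0,0,0,0,1,0.12,0.9,0,0,0,0,1,0.12,0.95,0,0,0,0,1,0.12,0.95,0,0,0,0,1,0.12,0.95,0,0,0,0,1,0.12,0.95,0,0,0,0,1,0.12,0.95,0,0,0,0,1,0,0,0,0,0,0,1]
  squeeze: 20

```text
time: 13.7
ee_pos: [0.5006, -0.0028, 0.1803]
tcp_rot: [180.0, 0.0, 104.9]
wrist_force: [-0.1, 0.1, -0.6]
opening: -0.0
grasp_force: 0.0
```

```bash
python3 m.py; python3 -c "
from h import *
print(bot.get_obs()['q'],bot.get_obs()['ee_pos'])"
```

```text
13.7 tcp loc [0.0628 0.084 ] [-0.1313  0.0744 -0.5536]
side can_mid 0.65 [-0.0104 -0.0023]
side lying_can 0.91 [0.0753 0.0161]
side keeper_knob 0.65 [0.0654 0.054 ]
top can_mid 0.66 [-0.0075  0.0033]
top lying_can 0.82 [ 0.0837 -0.0004]
top keeper_knob 0.9 [0.0576 0.0503]
[-4.76827317e-01 -2.58053673e+00 -3.28802560e+00  8.92919300e+01
 -2.05989558e-03  7.47313332e+01] [ 0.50027871 -0.00417377  0.18006525]
```

>>> send_rows:
  moves: [0,0,-0.7,0,0,0,1,0,0,-0.7,0,0,0,1,0,0,-0.7,0,0,0,1,0,0,-0.6,0,0,0,1,0,0,-0.4,0,0,0,1,0,0,0,0,0,0,1]

```text
time: 14.85
ee_pos: [0.4999, -0.0036, 0.1018]
tcp_rot: [-179.9, -0.0, 104.8]
wrist_force: [-0.1, -0.1, -0.1]
opening: -0.0003
grasp_force: 0.0
```

```bash
python3 - <<'E'
from h import *
np.set_printoptions(precision=3,suppress=True)
a=np.radians(15); R=np.array([[np.cos(a),-np.sin(a)],[np.sin(a),np.cos(a)]]); t=np.array([.4616,-.1002])
h=np.array([-.010,.055]); r,b=.072,.021
def P(th): # keeper angle -> pusher centre
    d=np.array([np.sin(th),-np.cos(th)]); n=np.array([np.cos(th),np.sin(th)])
    return R@(h+r*d+b*n)+t
p=bot.get_obs()["ee_pos"][:2]
for th in np.r_[1.5:0.35:-.12,.3:0.01:-.07,.02,0]:
    q=P(th); print(round(th,2),q,(q-p)/.025); p=q
s=bot.camera("side"); cv2.imwrite("pics/g.png",cv2.resize(s["color"][150:300,170:370,::-1],(800,600)))
E
```

```text
1.5 [ 0.504 -0.015] [ 0.179 -0.47 ]
1.38 [ 0.508 -0.024] [ 0.145 -0.329]
1.26 [ 0.511 -0.032] [ 0.105 -0.344]
1.14 [ 0.512 -0.041] [ 0.063 -0.354]
1.02 [ 0.513 -0.05 ] [ 0.02  -0.359]
0.9 [ 0.512 -0.059] [-0.023 -0.359]
0.78 [ 0.51  -0.068] [-0.066 -0.354]
0.66 [ 0.508 -0.076] [-0.108 -0.343]
0.54 [ 0.504 -0.085] [-0.148 -0.328]
0.42 [ 0.499 -0.092] [-0.187 -0.308]
0.3 [ 0.494 -0.099] [-0.222 -0.283]
0.23 [ 0.49  -0.103] [-0.145 -0.152]
0.16 [ 0.486 -0.107] [-0.155 -0.142]
0.09 [ 0.482 -0.11 ] [-0.164 -0.13 ]
0.02 [ 0.478 -0.113] [-0.173 -0.119]
0.02 [ 0.478 -0.113] [0. 0.]
0.0 [ 0.477 -0.114] [-0.051 -0.032]
```

View pics/g.png

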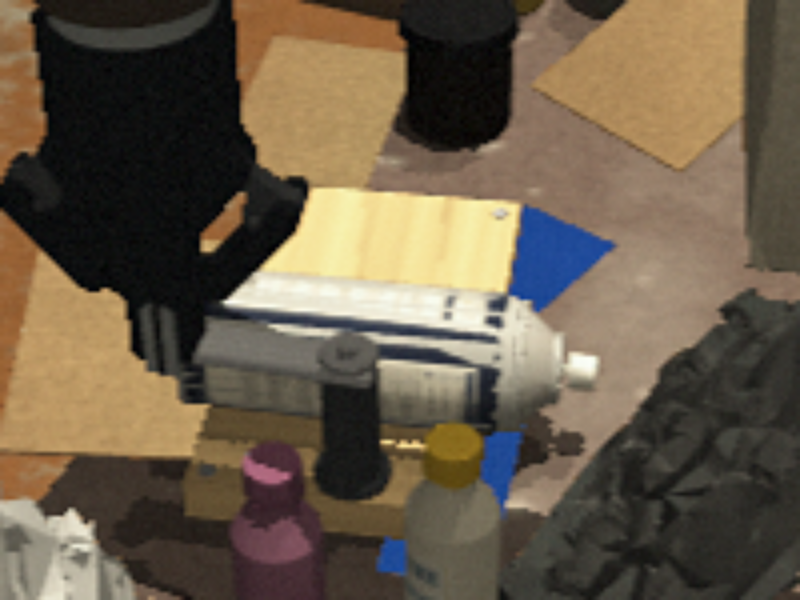

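The shut fingers stand just on the near (+y) side of the knob at crop (165,340), with nothing touched. Now I'll sweep it round.

>>> send_rows:
  moves: [0.09,-0.23,0,0,0,-0.2,1,0.09,-0.24,0,0,0,-0.3,1,0.07,-0.16,0,0,0,-0.4,1,0.07,-0.17,0,0,0,-0.4,1,0.05,-0.17,0,0,0,-0.4,1,0.05,-0.17,0,0,0,-0.4,1,0.03,-0.18,0,0,0,-0.4,1,0.03,-0.18,0,0,0,-0.4,1]

```text
time: 15.9
ee_pos: [0.5126, -0.0417, 0.1028]
tcp_rot: [180.0, -0.0, 79.7]
wrist_force: [0.3, 0.5, -0.4]
opening: -0.0002
grasp_force: 0.2
```

```bash
python3 m.py
```

```text
15.9 tcp loc [0.0644 0.0433] [ 0.3098  0.4786 -0.3702]
side can_mid 0.7 [-0.0104 -0.0095]
side keeper_knob 0.69 [-0.0173  0.1127]
top can_mid 0.87 [-0.0148  0.0013]
top lying_can 0.79 [0.0776 0.0066]
top keeper_knob 0.81 [0.0548 0.0245]
```

>>> send_rows:
  moves: [0.02,-0.36,0,0,0,-0.8,1,-0.02,-0.36,0,0,0,-0.8,1,-0.07,-0.35,0,0,0,-0.8,1,-0.11,-0.34,0,0,0,-0.8,1,-0.15,-0.33,0,0,0,-0.8,1,-0.19,-0.31,0,0,0,-0.8,1,-0.11,-0.14,0,0,0,-0.4,1,-0.11,-0.14,0,0,0,-0.4,1]

```text
time: 17.3
ee_pos: [0.4938, -0.0994, 0.1026]
tcp_rot: [180.0, -0.0, 31.7]
wrist_force: [-0.4, 0.7, 0.2]
opening: -0.0002
grasp_force: 0.2
```

```bash
python3 m.py
```

```text
17.3 tcp loc [ 0.0313 -0.0076] [-0.439   0.6853  0.1548]
side can_mid 0.65 [-0.0096  0.0019]
side lying_can 0.92 [0.0807 0.0065]
side keeper_knob 0.74 [ 0.0173 -0.016 ]
top can_mid 0.84 [-0.0195 -0.0024]
```

>>> send_rows:
  moves: [-0.11,-0.11,0,0,0,-0.3,1,-0.11,-0.11,0,0,0,-0.3,1,-0.11,-0.1,0,0,0,-0.3,1,-0.12,-0.09,0,0,0,-0.3,1,-0.12,-0.08,0,0,0,-0.3,1,-0.06,-0.04,0,0,0,-0.15,1,0,0,0,0,0,0,1]

```text
time: 18.58
ee_pos: [0.4781, -0.1126, 0.1026]
tcp_rot: [180.0, -0.0, 17.6]
wrist_force: [0.4, 0.2, 0.4]
opening: 0.0
grasp_force: 0.0
```

>>> send_rows:
  moves: [-0.06,-0.03,0,0,0,-0.15,1,-0.06,-0.03,0,0,0,-0.1,1,-0.05,-0.015,0,0,0,0,1,0,0,0,0,0,0,1]

```text
time: 19.08
ee_pos: [0.4752, -0.1141, 0.1027]
tcp_rot: [-180.0, -0.2, 15.5]
wrist_force: [8.8, 2.3, -3.3]
opening: 0.0001
grasp_force: 4.5
```

That is the stop, with about 9 N of reaction. I'll back off the way I came, rise and check.

>>> send_rows:
  moves: [0.1,0.03,0,0,0,0,1,0.3,0.08,0,0,0,0,1,0.4,0.1,0,0,0,0,1,0.2,0.05,0.6,0,0,0,1,0,0,1,0,0,0,1,0,0,1,0,0,0,1,0,0,1,0,0,0,1,0,0,1,0,0,0,1]

```text
time: 20.08
ee_pos: [0.4991, -0.108, 0.2195]
tcp_rot: [180.0, -0.0, 15.5]
wrist_force: [0.8, -0.7, -0.2]
opening: 0.0001
grasp_force: 0.0
```

>>> send_rows:
  moves: [-0.8,-0.8,0,0,0,0,1,-0.8,-0.8,0,0,0,0,1,-0.8,-0.8,0,0,0,0,1,-0.8,-0.8,0,0,0,0,1,-0.8,-0.8,0,0,0,0,1,-0.8,-0.8,0,0,0,0,1,-0.8,-0.8,0,0,0,0,1,0,0,0,0,0,0,1]

```text
time: 21.08
ee_pos: [0.3582, -0.249, 0.2187]
tcp_rot: [179.9, -0.0, 15.3]
wrist_force: [-0.1, 0.0, -0.1]
opening: -0.0001
grasp_force: 0.0
```

```bash
python3 m.py; python3 - <<'E'
from h import *
c=[bot.camera(n)["color"][130:290,170:340,::-1] for n in("top","side")]
cv2.imwrite("pics/i.png",cv2.resize(np.hstack(c),(800,376),interpolation=cv2.INTER_CUBIC))
E
```

```text
21.075 tcp loc [-0.1384 -0.1169] [-0.0846  0.0274 -0.0571]
side can_mid 0.83 [-0.0076  0.0036]
side lying_can 0.68 [ 0.0793 -0.0002]
side keeper_knob 0.91 [-0.0049 -0.0184]
top can_mid 0.94 [-0.0086  0.002 ]
top lying_can 0.88 [0.0815 0.0034]
top keeper_knob 0.92 [-0.0098 -0.0127]
```

View pics/i.png

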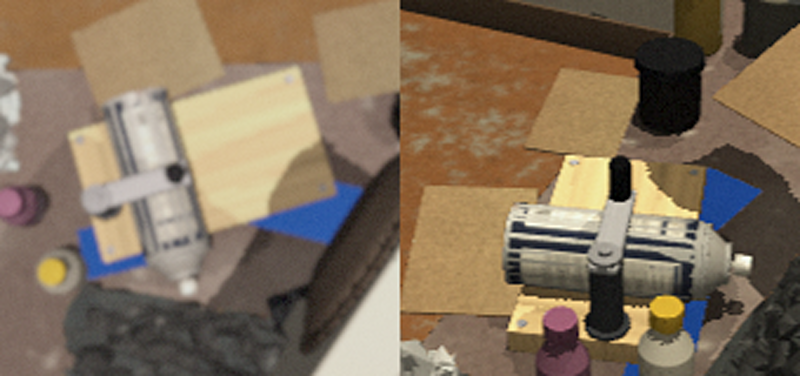

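The can lies in the groove and the bar is square across it (hinge at crop (100,200), knob at (175,172)). The bottles stand where they were and the arm is clear.

```bash
python3 -c "
from workcell import bot
print(bot.job_done())"
```

```text
the job is handed in; nothing more can be done
None
```

The job is handed in: the can lies in the groove about 9 mm off the rest's middle by the camera estimate, the keeper bar was pushed to its stop across it, the bottles and jar look unmoved, and the arm is clear; no verdict came back.

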